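# Set the iris collar of the clay extruder to the red peg and lock it

### The arm

A 7-joint arm with a two-finger parallel gripper is mounted at the origin on the work surface. World frame = base frame: x ahead of the robot, y to its left, z up, the work surface at z = 0. Lengths are in m, angles in rad, forces in N, time in s.
With the tool pointing down it reaches from about 0.425 to 0.95 m from the base axis. Payload 4.7 kg.
Tool frame: the origin (TCP) lies between the finger pads; the fingertips stand finger_overhang ahead of it and the grasp point (between the pads) lies 2 mm behind it (finger_overhang is the distance from the TCP to the fingertips, in m); z points along the fingers, x is the direction in which the jaws open and shut, and the axes are right-handed (so a half turn about z gives the same grasp; the last joint's range is limited). The gripper opens to 85 mm and grips with 20 to 120 N. Pads are 22 mm wide; open, the fingers measure 114 mm over their backs; the gripper's body (76 mm by 85 mm) begins 54 mm behind the grasp point. The pads swing forward as they close: fully open they stand 13 mm farther back than shut.
Start: joints at [-1.292, 0.469, -0.049, 1.532, 0.024, 1.141, -0.082], TCP at [0.204, 0.643, 0.209] pointing down, gripper open.
Joint ranges: [-2.59, 2.59], [-0.33, 1.99], [-1.39, 1.29], [0.1, 2.45], [-1.04, 4.18], [0.21, 1.99], [-2.66, 2.66]. Speed limits (rad/s): [2.57, 2.57, 3.14, 3.14, 3.14, 3.14, 3.14].

### API

Orientations are given as [roll, pitch, yaw] about the fixed x, y, z axes, in that order (R = Rz(yaw) Ry(pitch) Rx(roll)).
In Python, from bench import get_obs, read_camera, calibration, sign_off, search_frame, outline_of, finger_overhang gives the robot as it stands.
- The arm moves only by the shell command python3 -m inch 'ROWS'. ROWS is JSON, a list that holds one entry, the list of rows, each a list of 7 numbers: the shift along the tool's x, y, z in m, then the turn, a rotation vector about the tool's x, y, z in degrees, then the closure, from 0 (fully open) to 1 (shut). A call has 1 to 8 rows; each row shifts and turns the commanded pose from where the row before left it, along the tool's axes as they then stand; what a row does not reach is not made up. A row lasts 1/10 s, in which the tool goes at most 50 mm and 8.59 degrees, less where a joint would pass 70% of its speed; a pose out of reach is approached as far as the arm can. A call with a gripper value outside its range is refused whole. The fingers move at their own pace and stop on an object; the grip force is fixed at half the most. Time passes only in rows, so rows that do not move let the fingers close. It gives the time, the measured TCP pose, the force and the opening at its end, in the units of the state.
- get_obs(): the state, without advancing time (a new reading comes with each control period).
- read_camera(name): name is "scene" or "top" or "wrist"; returns (picture, depth): 480x640x3 uint8, blue, green, red; 480x640 float32, m along the optical axis (not along the pixel's ray), 0 where there is no reading.
- calibration(name): a dict with "vertical_fov" (degrees; the focal length in pixels is half the picture's height over the tangent of half this angle, whatever the lens; pixels are square), "cx", "cy" (the principal point, pixels), "world_from_camera" (4x4, takes a point from camera to world coordinates). Camera axes: x right, y down, z forward; pixel columns grow to the right and rows downward; lengths in m; the calibration is good to about 2 mm. A picture is of the moment at which its call begins: read the wrist's pose just before it. calibration takes no time and is no camera call; for the wrist camera it gives the pose at the moment of the call.
- sign_off(): hands the job in, once; it reports no verdict.
Trained networks look in the newest picture that a camera, given by its name, has taken for a name from the list of things; names that differ only in an ending like _2 or _b are one class to them, and where a whole thing is asked for, a point or a joint stands for the part that bears it (a point fixed in the world has none). Each returns a list of dicts, best first, with "score" (0 to 1); they miss things now and then, are a little off and sometimes report something else, mostly with a low value. They report only what shows in the picture. A call takes as long as a camera call.
- search_frame(camera, thing): "point" ([x, y, z] in m, in world coordinates, good to about 4 mm: the middle of the surface that is visible of it).
- outline_of(camera, thing): "mask" (480x640 bool, what is visible of it).
The state is a dict: "t": time; "joint_positions": joint angles; "qvel": joint speeds; "effort": joint torques, N m; "tool_pos": TCP position; "eef_rot": TCP orientation; "force": force on the tool from outside, world axes, zero at the start; "ft_torque": the same for the moment, N m; "opening": finger opening in m.
Only numpy, scipy, OpenCV 4.12 (cv2) and the standard library are available. Lean on these libraries where they do the work, as an engineer would, in place of code of your own. Each camera call takes 0.05 s, during which the arm holds its last target.

### The job

Set the clay extruder for the next coil size: draw its yellow-handled lock bolt fully out, turn the blue click-stop collar by its black handle until the white pointer points at the red peg, then push the bolt fully home so that the collar is locked there. Let go of everything and leave the other things on the bench where they are.

Things in the scene. Friction and masses are not known exactly. Their poses are not given: they have to be found in the camera images.
- axis (a point): point on the vertical barrel axis, 115 mm above the table, just under the 119 mm high iris mouth. The extruder head stands nose up: an aluminium barrel, 76 mm diameter (62 mm at the mouth), on a grey 270 x 250 x 12 mm base plate, all fixed to the table; place and yaw vary
- collar (a joint): angle of the blue collar about the barrel axis, rad, positive counter-clockwise seen from above; starts at 0; end stops at -1.40 and 1.40. It clicks into a rest every 18 degrees (0.314 rad: 0, +-0.314, +-0.628, +-0.942, +-1.257); every peg stands at a rest. Passing from one rest to the next takes about 5 N at the handle; released near a rest it springs into it. With the bolt home it cannot turn
- collar_handle (a point): centre of the exposed part of the collar's upright round black handle post, 18 mm diameter, 80 mm from the barrel axis, 115 mm above the table; the post stands free from 81 to 135 mm above the table. The blue collar below it (112 mm diameter, 60 to 85 mm above the table) carries it on a radial arm 20 mm wide with a white line on top
- collar_pointer (a point): tip of the white pointer at the outer end of the collar's arm, 102 mm from the barrel axis, 72 mm above the table, on the line from the axis through the handle
- bolt (a joint): travel of the lock bolt, m: 0 fully home (locked), 0.022 drawn fully out to its stop; it slides straight away from the barrel axis, with about 3 N of friction, and stays where it is left. Its steel nose enters a gap in the collar's ribs at any rest of the collar (the collar is free from 0.008 on)
- bolt_handle (a point): centre of the upper part of the bolt's upright round yellow handle post, 16 mm diameter, 115 mm above the table (post top 135 mm, free down to 62 mm); 94 mm from the barrel axis when home. Pushing it straight towards the axis locks; the bolt lies about 135 degrees clockwise (seen from above) from the collar's start direction
- red_peg (a point): top centre of the red marker peg, upright, 18 mm diameter, 42 mm tall, fixed on the base plate 118 mm from the barrel axis (top 54 mm above the table). The four pegs stand 36 or 54 degrees to either side of where the pointer starts; which colour is where changes
- white_peg (a point): top centre of the white marker peg, upright, 18 mm diameter, 42 mm tall, fixed on the base plate 118 mm from the barrel axis (top 54 mm above the table). The four pegs stand 36 or 54 degrees to either side of where the pointer starts; which colour is where changes
- green_peg (a point): top centre of the green marker peg, upright, 18 mm diameter, 42 mm tall, fixed on the base plate 118 mm from the barrel axis (top 54 mm above the table). The four pegs stand 36 or 54 degrees to either side of where the pointer starts; which colour is where changes
- blue_peg (a point): top centre of the blue marker peg, upright, 18 mm diameter, 42 mm tall, fixed on the base plate 118 mm from the barrel axis (top 54 mm above the table). The four pegs stand 36 or 54 degrees to either side of where the pointer starts; which colour is where changes
- bonsai_pot: bystander: brown rectangular clay pot, 182 x 131 x 65 mm, on a wooden board 240 x 200 x 18 mm; origin at its underside centre
- tray: bystander: clear plastic tray, 170 x 120 x 50 mm, origin at its underside centre
- slip_pail: bystander: brown pail, 120 mm diameter, 100 mm tall, two tool handles reach 157 mm; origin at its underside centre
- scraper: bystander: red-handled spatula, 200 mm long, lying on the table; origin at its underside centre

How it is judged:
By the outcome, as a careful person would: the job done as asked, in the order asked, and still so for the second after the job is handed in, with the robot touching nothing.
It also fails if it takes over 58 s, if anything falls off the work surface, if the arm or the gripper's body presses on something with over 40 N, if the wrist force passes 120 N, or if a joint passes its speed limit or range.

## Working session

There is one attempt and no reset: what is moved stays moved. The work goes in short steps, Python scripts to look and compute and a shell command to move; the robot and the scene stay as the last step left them, time stands still between calls to the robot, and variables do not carry over. Pictures are saved under pics/ and viewed, and the job is handed in when it is done.

```bash
mkdir -p pics; ls
python3 - <<'E'
from bench import *
import cv2
print(get_obs()); print(finger_overhang)
for n in("scene","top","wrist"):
    p,d=read_camera(n); cv2.imwrite(f"pics/{n}0.png",p); c=calibration(n); print(n,c)
    if n!="wrist":
        for t in("axis","collar_handle","collar_pointer","bolt_handle","red_peg","white_peg","green_peg","blue_peg"):
            r=search_frame(n,t); print(t,[(x["score"],x["point"]) for x in r[:2]])
print(get_obs()["t"])
E
```

```text
pics
{'t': 0.0, 'joint_positions': array([-1.29188462,  0.46944859, -0.04857466,  1.53373946,  0.02410038,
        1.14094083, -0.0823405 ]), 'qvel': array([-0.00171074,  0.00202895,  0.00021355, -0.00116863,  0.00028711,
        0.00010928, -0.00012161]), 'effort': array([ 8.08591940e-04, -5.10305572e+01, -4.67350858e-02, -2.37713081e+01,
        1.05358593e-02,  7.54818408e-03, -1.29697793e-05]), 'tool_pos': array([0.20431867, 0.64266961, 0.20793727]), 'eef_rot': array([3.14151224e+00, 1.94900917e-03, 1.26295874e+00]), 'force': array([ 0.13039463, -0.9490478 ,  0.90303324]), 'ft_torque': array([-0.02490451, -0.00611753,  0.01897006]), 'opening': 0.08561747860544047}
0.017
scene {'vertical_fov': 48.55975876501524, 'cx': 322.6246074860632, 'cy': 248.32357342986776, 'world_from_camera': array([[-0.82433528,  0.42413044, -0.37494628,  1.04609008],
       [ 0.56593544,  0.60136012, -0.56398856,  0.68784857],
       [-0.01372698, -0.67711105, -0.73575281,  1.02136655],
       [ 0.        ,  0.        ,  0.        ,  1.        ]])}
axis [(0.56, [0.5733, 0.0792, 0.0103]), (0.4, [0.5417, 0.
[... 625 characters left out ...]
0.        ,  0.        ,  1.        ]])}
axis [(0.86, [0.5359, 0.0384, 0.0109])]
collar_handle [(0.8, [0.5215, 0.0497, 0.0804])]
collar_pointer [(0.58, [0.5252, 0.0494, 0.086])]
bolt_handle []
red_peg []
white_peg [(0.46, [0.4277, -0.0006, 0.0544])]
green_peg [(0.5, [0.5016, 0.153, 0.0533])]
blue_peg [(0.72, [0.469, 0.1324, 0.0553])]
wrist {'vertical_fov': 71.20998284582491, 'cx': 317.3244223533089, 'cy': 242.29679178629092, 'world_from_camera': array([[ 0.3030811 ,  0.90225748,  0.30671368,  0.12644353],
       [ 0.95296387, -0.28739474, -0.09625031,  0.66789396],
       [ 0.00130533,  0.32145871, -0.9469227 ,  0.3738712 ],
       [ 0.        ,  0.        ,  0.        ,  1.        ]])}
0.95
```

View pics/top0.png

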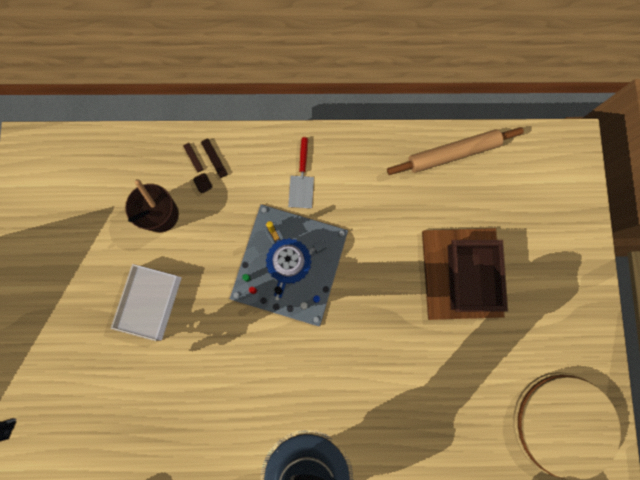

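View pics/scene0.png

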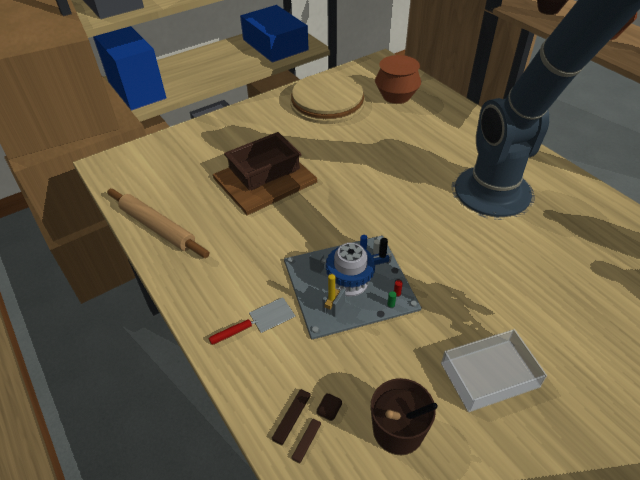

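The top view shows the barrel at about (288,260), the yellow handle at (271,228) and the black handle at (279,290). The pegs are red (253,290), green (247,277), white (304,305) and blue (317,299). Next I'll measure these by pixel, using the known heights.

```bash
cat > h.py <<'E'
from bench import *
import cv2, numpy as np
def ray(cal,u,v,z):
    f=240/np.tan(np.radians(cal["vertical_fov"]/2)); T=cal["world_from_camera"]
    d=T[:3,:3]@np.array([(u-cal["cx"])/f,(v-cal["cy"])/f,1]); o=T[:3,3]
    return o+d*(z-o[2])/d[2]
def proj(cal,P):
    f=240/np.tan(np.radians(cal["vertical_fov"]/2)); T=cal["world_from_camera"]
    q=T[:3,:3].T@(np.array(P)-T[:3,3]); return q[:2]/q[2]*f+[cal["cx"],cal["cy"]]
def pts(cal,d):
    f=240/np.tan(np.radians(cal["vertical_fov"]/2)); T=cal["world_from_camera"]
    v,u=np.mgrid[:480,:640]; P=np.stack([(u-cal["cx"])/f*d,(v-cal["cy"])/f*d,d],-1)
    return P@T[:3,:3].T+T[:3,3]
E
python3 - <<'E'
from h import *
for n,b in(("top",(210,190,150,150)),("scene",(270,220,170,130))):
    p=cv2.imread(f"pics/{n}0.png"); x,y,w,h=b
    cv2.imwrite(f"pics/{n}0z.png",cv2.resize(p[y:y+h,x:x+w],None,fx=4,fy=4,interpolation=cv2.INTER_CUBIC))
E
```

```text
(no output)
```

View pics/top0z.png

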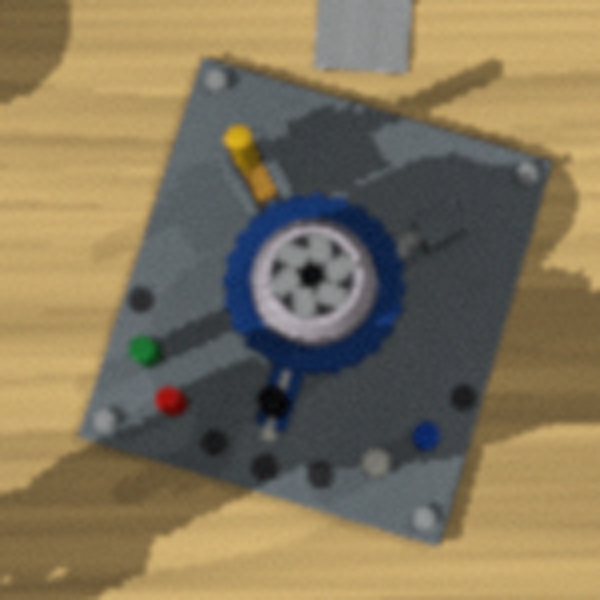

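View pics/scene0z.png

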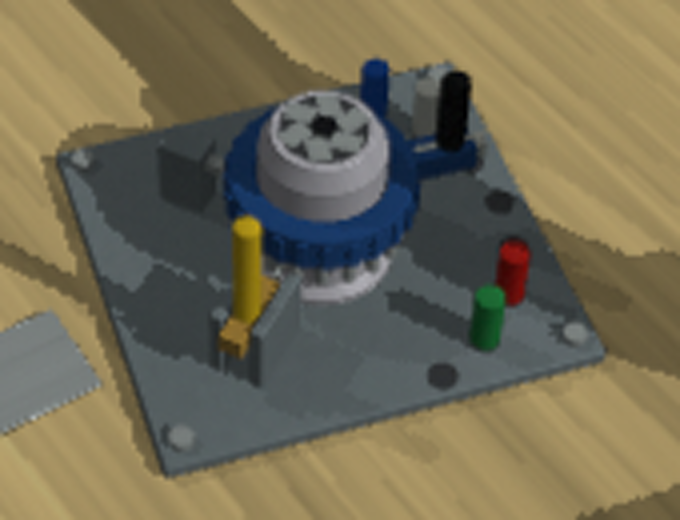

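Run:
```python
from h import *
c=calibration("top")
T=dict(axis=(312,273,.119),handle=(273,400,.135),ptr=(268,438,.072),bolt=(238,137,.135),red=(171,399,.054),green=(145,349,.054),white=(376,461,.054),blue=(426,436,.054))
R={k:ray(c,210+(u-1.5)/4,190+(v-1.5)/4,z) for k,(u,v,z) in T.items()}
s=calibration("scene")
S=dict(axis=(324,125,.119),handle=(456,80,.135),bolt=(247,226,.135),red=(514,247,.054),green=(490,295,.054))
RS={k:ray(s,270+(u-1.5)/4,220+(v-1.5)/4,z) for k,(u,v,z) in S.items()}
for Q in(R,RS):
  a=Q["axis"]
  for k,p in Q.items():
    d=p-a; print(k,p.round(4),"r",np.hypot(*d[:2]).round(4),"ang",np.degrees(np.arctan2(d[1],d[0])).round(1))
```

```text
axis [0.5421 0.0378 0.119 ] r 0.0 ang 0.0
handle [0.4636 0.0607 0.135 ] r 0.0818 ang 163.7
ptr [0.4441 0.0675 0.072 ] r 0.1024 ang 163.2
bolt [0.6244 0.0823 0.135 ] r 0.0935 ang 28.4
red [0.4704 0.1305 0.054 ] r 0.1172 ang 127.7
green [0.5026 0.1475 0.054 ] r 0.1166 ang 109.8
white [ 4.296e-01 -2.000e-04  5.400e-02] r 0.1188 ang -161.3
blue [ 0.4451 -0.0323  0.054 ] r 0.1197 ang -144.2
axis [0.5383 0.0397 0.119 ] r 0.0 ang 0.0
handle [0.4647 0.0667 0.135 ] r 0.0784 ang 159.8
bolt [0.6251 0.0866 0.135 ] r 0.0987 ang 28.4
red [0.4685 0.1341 0.054 ] r 0.1174 ang 126.5
green [0.5024 0.1534 0.054 ] r 0.1192 ang 107.5
```

```bash
cat >> h.py <<'E'
from scipy.spatial.transform import Rotation as Ro
def plan(xyz,yawdeg,o=None):
    o=o or get_obs(); R=Ro.from_euler("xyz",o["eef_rot"]); 
    T=Ro.from_euler("xyz",[np.pi,0,np.radians(yawdeg)])
    print("shift(tool, mm)",(R.inv().apply(np.array(xyz)-o["tool_pos"])*1000).round(1),"turn deg",(R.inv()*T).as_rotvec(degrees=True).round(1))
    print("shift after turn",(T.inv().apply(np.array(xyz)-o["tool_pos"])*1000).round(1))
E
python3 - <<'E'
from h import *
plan([.6245,.083,.208],118.4)
plan([.60,.07,.22],118.4)
E
```

```text
shift(tool, mm) [-406.7  570.     1. ] turn deg [  0.  -0. -46.]
shift after turn [-692.7  103.     1. ]
shift(tool, mm) [-426.6  550.6  -11. ] turn deg [  0.  -0. -46.]
shift after turn [-692.4   75.3  -11. ]
```

```bash
python3 -m inch '[[[0,0,0,0,0,-7.67,0],[0,0,0,0,0,-7.67,0],[0,0,0,0,0,-7.67,0],[0,0,0,0,0,-7.67,0],[0,0,0,0,0,-7.67,0],[0,0,0,0,0,-7.67,0]]]'
python3 -m inch '[[[-0.04,0.006,0,0,0,0,0],[-0.04,0.006,0,0,0,0,0],[-0.04,0.006,0,0,0,0,0],[-0.04,0.006,0,0,0,0,0],[-0.04,0.006,0,0,0,0,0],[-0.04,0.006,0,0,0,0,0],[-0.04,0.006,0,0,0,0,0],[-0.04,0.006,0,0,0,0,0]]]'
python3 -m inch '[[[-0.04,0.006,0,0,0,0,0],[-0.04,0.006,0,0,0,0,0],[-0.04,0.006,0,0,0,0,0],[-0.04,0.006,0,0,0,0,0],[-0.04,0.006,0,0,0,0,0],[-0.04,0.006,0,0,0,0,0],[-0.02,0.003,0,0,0,0,0],[0,0,0,0,0,0,0]]]'
python3 - <<'E'
from h import *
plan([.6245,.083,.208],118.4)
print(get_obs()["tool_pos"])
c=calibration("wrist")
p,d=read_camera("wrist"); cv2.imwrite("pics/w1.png",p);np.save("w1.npy",d)
print({k:proj(c,P).round(0) for k,P in dict(bolt=(.6245,.083,.135),ax=(.541,.038,.119),handle=(.464,.0617,.135),red=(.4704,.131,.054)).items()})
E
```

```text
t: 1.55
tool_pos: [0.2045, 0.6433, 0.2091]
eef_rot: [3.142, -0.0, 2.072]
force: [0.7, 0.0, 0.0]
opening: 0.0853
t: 2.35
tool_pos: [0.3997, 0.3832, 0.2093]
eef_rot: [3.141, -0.0, 2.066]
force: [1.1, 0.9, 0.7]
opening: 0.0853
t: 3.15
tool_pos: [0.5588, 0.1703, 0.209]
eef_rot: [3.141, 0.002, 2.059]
force: [-0.7, 1.9, -0.4]
opening: 0.0856
shift(tool, mm) [-107.9   17.1    1.2] turn deg [ 0.   0.1 -0.4]
shift after turn [-108.1   16.3    1. ]
[0.55876515 0.17030894 0.20899055]
{'bolt': array([178., 264.]), 'ax': array([169., 135.]), 'handle': array([236.,  39.]), 'red': array([326., 111.])}
```

View pics/w1.png

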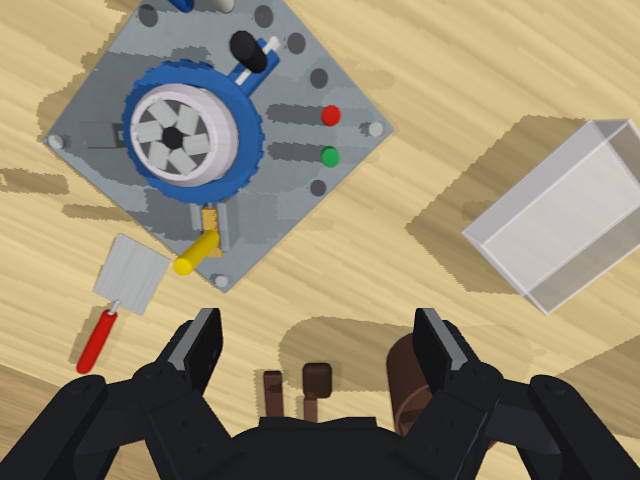

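The wrist view shows the bolt top at (183,267), the axis at (172,138), red at (331,115) and the handle top at (241,43). All sit about 4 px (3 mm) from my predictions, which is a consistent offset. I'll go above the bolt and look again.

```bash
python3 -m inch '[[[-0.035,0.005,0,0,0,0,0],[-0.035,0.005,0,0,0,0,0],[-0.035,0.005,0,0,0,0,0],[0,0,0,0,0,-0.4,0],[0,0,0,0,0,0,0]]]'
python3 - <<'E'
from h import *
plan([.6245,.083,.208],118.4)
o=get_obs();print(o["tool_pos"])
c=calibration("wrist")
p,d=read_camera("wrist"); cv2.imwrite("pics/w2.png",p)
print({k:proj(c,P).round(0) for k,P in dict(bolt=(.6245,.083,.135),boltlow=(.6245,.083,.08),ax=(.541,.038,.119),red=(.4704,.131,.054)).items()})
hsv=cv2.cvtColor(p,cv2.COLOR_BGR2HSV)
m=((hsv[...,0]>20)&(hsv[...,0]<32)&(hsv[...,1]>200)).astype(np.uint8)
n,l,s,ce=cv2.connectedComponentsWithStats(m); i=1+np.argmax(s[1:,4]); print(s[i],ce[i])
E
```

```text
t: 3.7
tool_pos: [0.6193, 0.0906, 0.2088]
eef_rot: [-3.141, -0.001, 2.074]
force: [0.9, -0.1, -0.0]
opening: 0.0853
shift(tool, mm) [-9.2  0.9  0.7] turn deg [-0.  -0.1  0.4]
shift after turn [-9.1  0.9  0.8]
[0.61931451 0.09059686 0.20875788]
{'bolt': array([306., 245.]), 'boltlow': array([308., 225.]), 'ax': array([306., 111.]), 'red': array([440.,  94.])}
[299 214  19  42 673] [308.7473997  235.16641902]
```

View pics/w2.png

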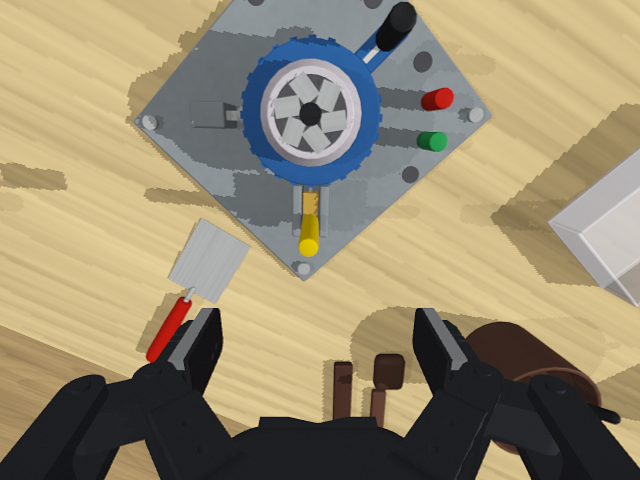

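Bolt top at (309,247), roughly centred between the fingers. I'll correct by -7 mm in tool x, descend and grip.

```bash
python3 -m inch '[[[-0.007,0,0.02,0,0,0,0],[0,0,0.02,0,0,0,0],[0,0,0.02,0,0,0,0],[0,0,0.02,0,0,0,0],[0,0,0.015,0,0,0,0],[0,0,0,0,0,0,0]]]'
python3 -m inch '[[[0,0,0,0,0,0,0.3],[0,0,0,0,0,0,0.5],[0,0,0,0,0,0,0.7],[0,0,0,0,0,0,0.8],[0,0,0,0,0,0,1],[0,0,0,0,0,0,1],[0,0,0,0,0,0,1],[0,0,0,0,0,0,1]]]'
python3 - <<'E'
from h import *
o=get_obs();print(o["tool_pos"],o["force"],o["opening"])
c=calibration("wrist")
p,d=read_camera("wrist"); cv2.imwrite("pics/w3.png",p)
E
```

```text
t: 4.35
tool_pos: [0.621, 0.0848, 0.1118]
eef_rot: [-3.138, -0.002, 2.076]
force: [-0.2, 0.7, 0.5]
opening: 0.0852
t: 5.15
tool_pos: [0.6232, 0.083, 0.114]
eef_rot: [-3.142, -0.0, 2.073]
force: [-0.2, -0.5, -0.3]
opening: 0.0
[0.62319673 0.08301667 0.11395495] [-0.24448192 -0.51077076 -0.33348642] 4.2402408352184185e-05
```

View pics/w3.png

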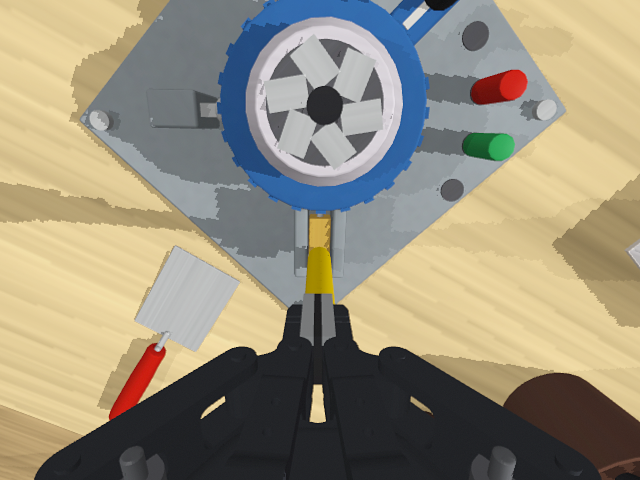

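The jaws shut on nothing, and the post stands on the axis side of the fingers, ending near (318,290). I'll check the geometry with depth.

Run:
```python
from h import *
for n in ("wrist","scene"):
    c=calibration(n); p,d=read_camera(n); P=pts(c,d); cv2.imwrite(f"pics/{n}4.png",p)
    hsv=cv2.cvtColor(p,cv2.COLOR_BGR2HSV)
    m=(hsv[...,0]>20)&(hsv[...,0]<32)&(hsv[...,1]>180)&(d>0)&(P[...,2]>.06)&(P[...,2]<.15)&(abs(P[...,0]-.62)<.06)&(abs(P[...,1]-.08)<.06)
    Q=P[m]; print(n,len(Q))
    for z in np.arange(.06,.14,.01):
        q=Q[(Q[:,2]>=z)&(Q[:,2]<z+.01)]
        if len(q)>3: print(z.round(2),len(q),q.mean(0).round(4),q.min(0).round(4),q.max(0).round(4))
p=cv2.imread("pics/scene4.png"); cv2.imwrite("pics/scene4z.png",cv2.resize(p[180:340,250:430],None,fx=4,fy=3.7))
```

```text
wrist 1073
0.06 113 [0.6209 0.082  0.0651] [0.6182 0.0771 0.06  ] [0.6286 0.0916 0.0699]
0.07 124 [0.6209 0.082  0.0752] [0.6183 0.0771 0.0701] [0.6293 0.0905 0.08  ]
0.08 143 [0.621 0.082 0.085] [0.6182 0.077  0.08  ] [0.6291 0.0912 0.09  ]
0.09 158 [0.6209 0.0818 0.0951] [0.6181 0.077  0.09  ] [0.6294 0.0901 0.0999]
0.1 188 [0.6209 0.0818 0.1052] [0.6181 0.0769 0.1   ] [0.6286 0.0901 0.1099]
0.11 214 [0.6207 0.0819 0.1152] [0.6181 0.077  0.1101] [0.6281 0.0904 0.1199]
0.12 129 [0.62   0.0819 0.1236] [0.618  0.0772 0.1201] [0.6256 0.0906 0.1288]
scene 132
0.06 18 [0.6287 0.0913 0.0653] [0.6166 0.0877 0.06  ] [0.6331 0.0942 0.0699]
0.07 13 [0.6283 0.0924 0.0745] [0.6227 0.0856 0.07  ] [0.6335 0.0959 0.0782]
0.08 19 [0.629  0.0919 0.0851] [0.6222 0.0872 0.0806] [0.6341 0.0953 0.0891]
0.09 17 [0.628  0.0922 0.0956] [0.6221 0.0875 0.091 ] [0.6334 0.0955 0.099 ]
0.1 17 [0.6286 0.0918 0.1054] [0.6225 0.0877 0.1012] [0.6333 0.0948 0.1099]
0.11 17 [0.6289 0.0909 0.1149] [0.6219 0.0865 0.1105] [0.6327 0.0946 0.1197]
0.12 17 [0.6281 0.0924 0.1253] [0.6218 0.0879 0.1205] [0.6328 0.0949 0.1297]
0.13 14 [0.6285 0.0905 0.1328] [0.6211 0.0869 0.13  ] [0.633  0.0944 0.1399]
```

View pics/scene4z.png

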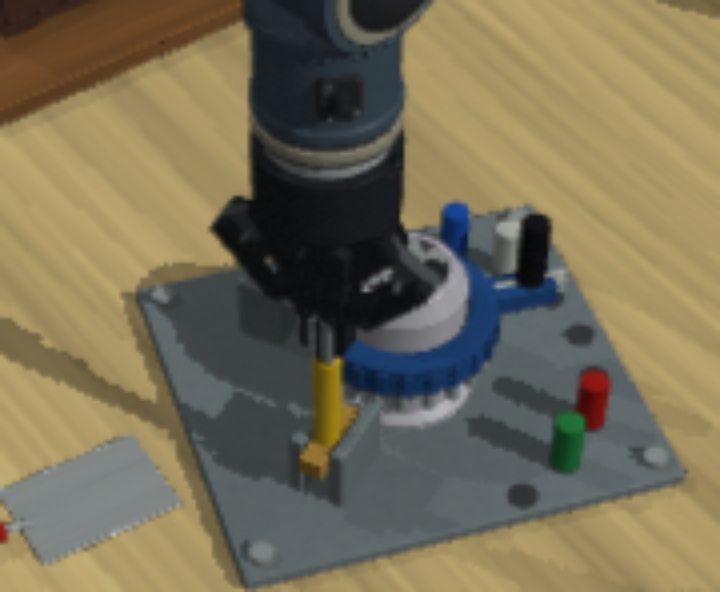

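Run:
```python
from h import *
o=get_obs(); t=o["tool_pos"]; print(t,o["opening"],o["force"])
for n in ("wrist","scene"):
    c=calibration(n)
    for dz in (.03,.017,0,-.017,-.04): print(n,"tcp-",dz,proj(c,t-[0,0,dz]).round(0))
    for z in (.062,.1,.12,.135,.15): print("post",z,proj(c,(.6245,.0855,z)).round(0))
p=cv2.imread("pics/wrist4.png"); cv2.imwrite("pics/wrist4z.png",cv2.resize(p[230:380,230:410],None,fx=4,fy=4))
p=cv2.imread("pics/scene4.png"); cv2.imwrite("pics/scene4y.png",cv2.resize(p[230:320,300:380],None,fx=6,fy=6))
```

```text
[0.62318415 0.08297206 0.113936  ] -0.00023273615765306155 [ 0.50185837 -0.45201195  0.35202143]
wrist tcp- 0.03 [318. 266.]
wrist tcp- 0.017 [319. 275.]
wrist tcp- 0 [319. 288.]
wrist tcp- -0.017 [319. 303.]
wrist tcp- -0.04 [319. 329.]
post 0.062 [321. 257.]
post 0.1 [321. 281.]
post 0.12 [322. 297.]
post 0.135 [322. 312.]
post 0.15 [323. 329.]
scene tcp- 0.03 [331. 289.]
scene tcp- 0.017 [331. 286.]
scene tcp- 0 [331. 281.]
scene tcp- -0.017 [331. 276.]
scene tcp- -0.04 [331. 269.]
post 0.062 [331. 296.]
post 0.1 [331. 286.]
post 0.12 [331. 280.]
post 0.135 [331. 276.]
post 0.15 [331. 271.]
```

View pics/wrist4z.png

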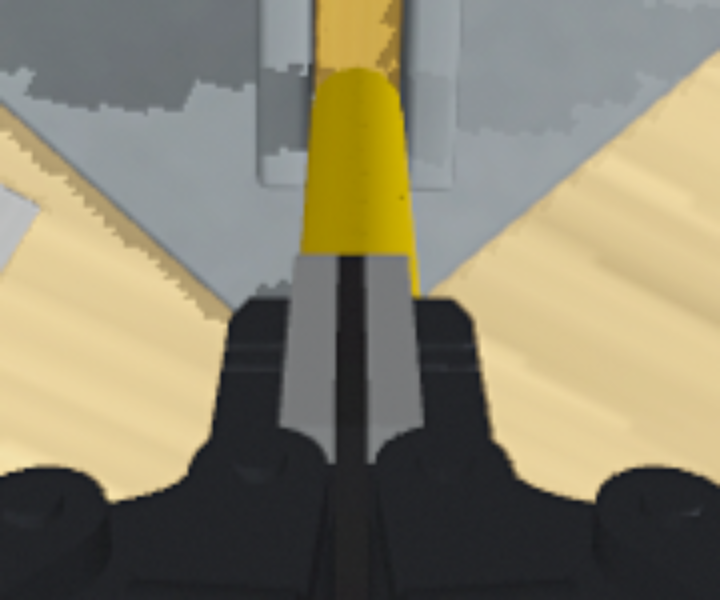

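View pics/scene4y.png

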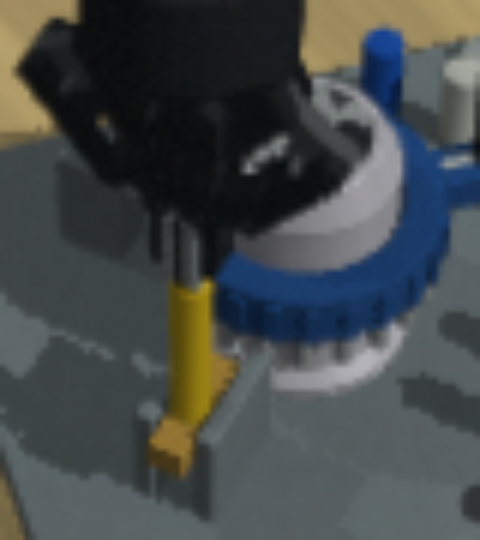

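Run:
```python
from h import *
c=calibration("wrist"); p,d=read_camera("wrist"); P=pts(c,d)
print("now t",get_obs()["t"])
for u,v in ((308,297),(325,297),(308,310),(325,310),(300,310),(335,310),(318,285),(318,270),(318,300),(318,320)): print(u,v,d[v,u].round(4),P[v,u].round(4),p[v,u])
c2=calibration("scene"); p2,d2=read_camera("scene"); P2=pts(c2,d2)
for v in range(262,300,3): print(v,P2[v,331].round(3),p2[v,331])
q=P[60:150,270:370].reshape(-1,3); print("mouth z",np.percentile(q[:,2],[50,90,98]))
```

```text
now t 5.35
308 297 0.1507 [0.6165 0.0736 0.1441] [121 121 120]
325 297 0.1515 [0.6131 0.0805 0.1433] [123 121 120]
308 310 0.1399 [0.6163 0.0739 0.1554] [122 121 120]
325 310 0.1412 [0.6135 0.0804 0.1543] [122 121 120]
300 310 0.1485 [0.622  0.0727 0.1479] [36 33 32]
335 310 0.1484 [0.6145 0.0862 0.148 ] [38 34 33]
318 285 0.1765 [0.6198 0.0807 0.119 ] [  0 135 162]
318 270 0.1952 [0.6198 0.0807 0.0992] [  0 137 161]
318 300 0.1488 [0.6146 0.0777 0.1462] [32 30 32]
318 320 0.1329 [0.6145 0.0776 0.1629] [32 30 33]
262 [0.631 0.094 0.192] [14 14 11]
265 [0.631 0.094 0.183] [16 15 13]
268 [0.631 0.093 0.172] [59 59 56]
271 [0.631 0.093 0.163] [64 64 60]
274 [0.63  0.092 0.15 ] [64 64 60]
277 [0.63  0.092 0.141] [63 70 70]
280 [0.629 0.091 0.129] [ 14  92 110]
283 [0.63  0.093 0.121] [ 13  95 112]
286 [0.63  0.092 0.11 ] [ 15  96 113]
289 [0.631 0.094 0.102] [ 17  97 115]
292 [0.63  0.092 0.089] [ 14  96 115]
295 [0.629 0.091 0.076] [ 15  98 116]
298 [0.63  0.092 0.067] [ 15  98 118]
mouth z [0.12085837 0.12194322 0.1226573 ]
```

The depth data put the shut fingertips at z≈0.14, not 0.097. They stand about 26 mm behind the reported TCP rather than 17 mm ahead of it, so they closed just above the post (top at 0.135). Before going lower I'll measure where the gripper body is.

```bash
python3 -m inch '[[[0,0,0,0,0,0,0.5],[0,0,0,0,0,0,0],[0,0,0,0,0,0,0],[0,0,0,0,0,0,0],[0,0,0,0,0,0,0]]]'
python3 - <<'E'
from h import *
o=get_obs(); R=Ro.from_euler("xyz",o["eef_rot"])
c=calibration("wrist"); p,d=read_camera("wrist"); P=R.inv().apply((pts(c,d)-o["tool_pos"]).reshape(-1,3)).reshape(480,640,3)
cv2.imwrite("pics/w5.png",p)
print("tool-frame coords (mm)")
for v in (300,312,320,340,360,380,400,415,425,440,460,475):
    print(v,[(u,(P[v,u]*1000).round(0).tolist()) for u in (185,205,290,318,345,430)])
E
```

```text
t: 5.9
tool_pos: [0.6232, 0.0831, 0.114]
eef_rot: [3.142, -0.0, 2.073]
force: [-0.2, -0.0, -0.3]
opening: 0.0723
tool-frame coords (mm)
300 [(185, [-123.0, 68.0, 112.0]), (205, [-105.0, 69.0, 112.0]), (290, [-25.0, 63.0, 103.0]), (318, [-1.0, -4.0, -21.0]), (345, [25.0, 70.0, 115.0]), (430, [104.0, 69.0, 112.0])]
312 [(185, [-124.0, 80.0, 111.0]), (205, [-106.0, 81.0, 111.0]), (290, [-26.0, 82.0, 113.0]), (318, [-1.0, 2.0, -22.0]), (345, [25.0, 82.0, 114.0]), (430, [106.0, 82.0, 113.0])]
320 [(185, [-126.0, 89.0, 111.0]), (205, [-48.0, -6.0, -43.0]), (290, [-27.0, 91.0, 114.0]), (318, [-1.0, 7.0, -21.0]), (345, [26.0, 91.0, 114.0]), (430, [46.0, -6.0, -43.0])]
340 [(185, [-129.0, 112.0, 112.0]), (205, [-41.0, -10.0, -62.0]), (290, [-27.0, 114.0, 114.0]), (318, [-0.0, 113.0, 113.0]), (345, [26.0, 113.0, 113.0]), (430, [39.0, -11.0, -63.0])]
360 [(185, [-43.0, -12.0, -76.0]), (205, [-40.0, -6.0, -68.0]), (290, [-28.0, 137.0, 114.0]), (318, [-0.0, 137.0, 114.0]), (345, [27.0, 136.0, 114.0]), (430, [38.0, -6.0, -68.0])]
380 [(185, [-40.0, -11.0, -83.0]), (205, [-35.0, -11.0, -83.0]), (29
[... 510 characters left out ...]
0]), (205, [-27.0, -17.0, -105.0]), (290, [-8.0, -9.0, -98.0]), (318, [-1.0, -10.0, -98.0]), (345, [6.0, -8.0, -97.0]), (430, [25.0, -17.0, -105.0])]
440 [(185, [-31.0, -16.0, -108.0]), (205, [-26.0, -17.0, -109.0]), (290, [-8.0, -11.0, -103.0]), (318, [-1.0, -11.0, -103.0]), (345, [6.0, -10.0, -103.0]), (430, [24.0, -16.0, -108.0])]
460 [(185, [-36.0, 1.0, -99.0]), (205, [-25.0, -16.0, -112.0]), (290, [-7.0, -10.0, -108.0]), (318, [-1.0, -10.0, -108.0]), (345, [5.0, -11.0, -109.0]), (430, [23.0, -16.0, -112.0])]
475 [(185, [-36.0, 5.0, -100.0]), (205, [-23.0, -18.0, -117.0]), (290, [-7.0, -9.0, -111.0]), (318, [-1.0, -9.0, -111.0]), (345, [5.0, -10.0, -112.0]), (430, [22.0, -16.0, -116.0])]
```

View pics/w5.png

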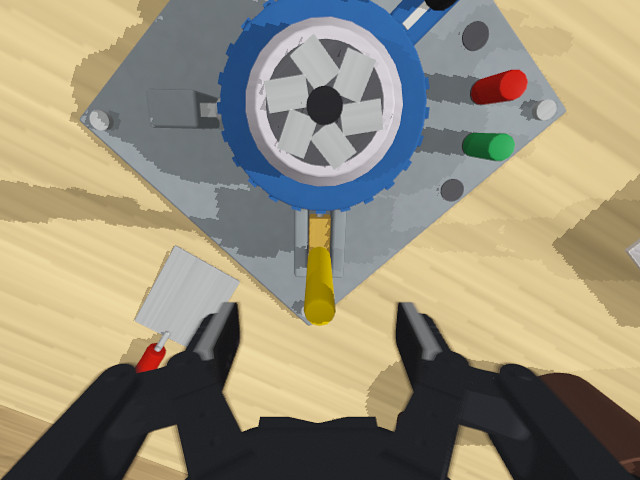

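The post is centred between the jaws, at tool x≈-1 and y≈+3 mm. The gripper body starts about 97 mm behind the reported TCP, so the real grasp point is about 43 mm behind that TCP. I'll go down 42 mm and close.

```bash
python3 -m inch '[[[0,0.002,0.014,0,0,0,0],[0,0,0.014,0,0,0,0],[0,0,0.014,0,0,0,0],[0,0,0,0,0,0,0],[0,0,0,0,0,0,0]]]'
python3 -m inch '[[[0,0,0,0,0,0,0.4],[0,0,0,0,0,0,0.6],[0,0,0,0,0,0,1],[0,0,0,0,0,0,1],[0,0,0,0,0,0,1],[0,0,0,0,0,0,1]]]'
python3 - <<'E'
from h import *
o=get_obs();print(o["tool_pos"],o["force"],o["opening"])
p,d=read_camera("wrist"); cv2.imwrite("pics/w6.png",p)
E
```

```text
t: 6.45
tool_pos: [0.6245, 0.0839, 0.071]
eef_rot: [-3.14, -0.001, 2.073]
force: [0.8, -0.1, 1.0]
opening: 0.0858
t: 7.05
tool_pos: [0.6248, 0.0849, 0.0725]
eef_rot: [3.141, -0.001, 2.074]
force: [-1.9, 2.5, 4.2]
opening: 0.0146
[0.62477596 0.08489324 0.0724503 ] [-1.90438491  2.47863009  4.19961194] 0.014617595831264735
```

View pics/w6.png

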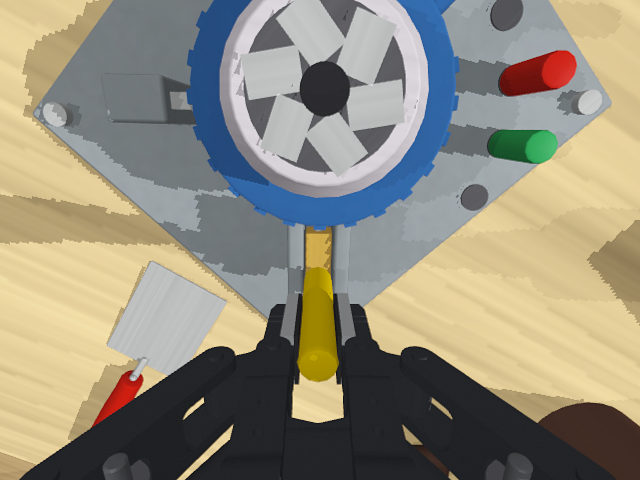

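The post is gripped (opening 14.6 mm), so I'll draw it outward along +y.

```bash
python3 -m inch '[[[0,0.004,0,0,0,0,1],[0,0.005,0,0,0,0,1],[0,0.005,0,0,0,0,1],[0,0.005,0,0,0,0,1],[0,0.004,0,0,0,0,1],[0,0,0,0,0,0,1],[0,0,0,0,0,0,1]]]'
python3 - <<'E'
from h import *
o=get_obs();d=o["tool_pos"]-[.6248,.0849,.0725];print(d*1000,np.hypot(d[0],d[1]),o["force"])
E
```

```text
t: 7.8
tool_pos: [0.643, 0.0944, 0.0724]
eef_rot: [-3.137, -0.001, 2.073]
force: [-8.8, -1.8, 8.2]
opening: 0.0146
[18.17005848  9.47373725 -0.13755819] 0.02049152806844997 [-8.84296084 -1.76032272  8.2469631 ]
```

```bash
python3 -m inch '[[[0,0.002,0,0,0,0,1],[0,0.002,0,0,0,0,1],[0,0,0,0,0,0,1],[0,0,0,0,0,0,1]]]'
python3 - <<'E'
from h import *
o=get_obs();d=o["tool_pos"]-[.6248,.0849,.0725];print(d*1000,np.hypot(d[0],d[1]),o["force"])
E
```

```text
t: 8.2
tool_pos: [0.6428, 0.0943, 0.0722]
eef_rot: [-3.128, -0.003, 2.072]
force: [-16.7, -3.6, 14.7]
opening: 0.015
[18.03189118  9.42622612 -0.33117681] 0.020347059694357492 [-16.68182688  -3.62594538  14.65765571]
```

The bolt is at its stop: position holds at 20.4 mm from the gripped reference while force rises to about 17 N. Now release and lift clear.

```bash
python3 -m inch '[[[0,-0.001,0,0,0,0,0.5],[0,0,0,0,0,0,0],[0,0,0,0,0,0,0],[0,0,0,0,0,0,0],[0,0,0,0,0,0,0]]]'
python3 -m inch '[[[0,0,-0.02,0,0,0,0],[0,0,-0.04,0,0,0,0],[0,0,-0.03,0,0,0,0],[0,0,0,0,0,-7.5,0],[0,0,0,0,0,-7.5,0],[0,0,0,0,0,-7.5,0],[0,0,0,0,0,-7.5,0],[0,0,0,0,0,-7.5,0]]]'
python3 - <<'E'
from h import *
c=calibration("wrist"); p,d=read_camera("wrist"); P=pts(c,d); cv2.imwrite("pics/w7.png",p)
plan([.463,.062,.162],73.3)
for k,(u,v,z) in dict(b=(0,0,0)).items(): pass
hsv=cv2.cvtColor(p,cv2.COLOR_BGR2HSV)
m=(hsv[...,0]>20)&(hsv[...,0]<32)&(hsv[...,1]>180)&(abs(P[...,2]-.134)<.004)
print("yellow top",P[m].mean(0) if m.any() else None, m.sum())
E
```

```text
t: 8.7
tool_pos: [0.648, 0.0965, 0.0718]
eef_rot: [3.141, 0.0, 2.073]
force: [-0.7, 0.6, 0.9]
opening: 0.0844
t: 9.5
tool_pos: [0.6479, 0.0965, 0.1619]
eef_rot: [3.142, 0.0, 2.733]
force: [0.8, 1.1, 0.5]
opening: 0.0856
shift(tool, mm) [ 1.563e+02 -1.046e+02 -1.000e-01] turn deg [ 0.  -0.  83.5]
shift after turn [-8.610e+01 -1.672e+02 -1.000e-01]
yellow top [0.64414708 0.09318936 0.13436077] 461
```

View pics/w7.png

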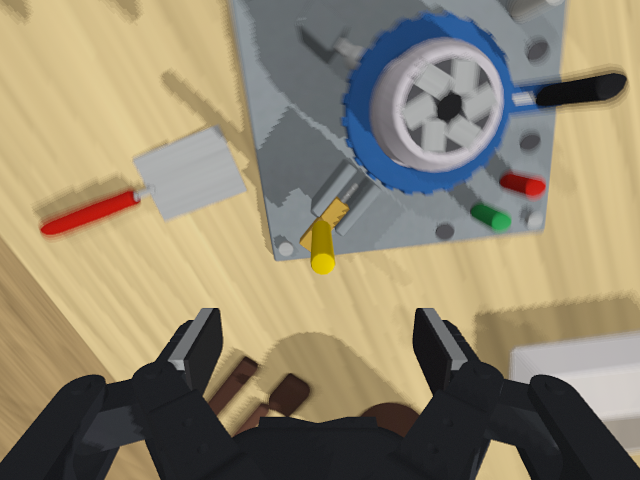

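I turned the wrong way (a positive tool-z turn lowers yaw). The yellow post top is at (0.644,0.093), 0.117 m from the axis against 0.116 expected, so the bolt is out. Now turn back and go over the handle.

```bash
python3 -m inch '[[[0,0,0,0,0,7.6,0],[0,0,0,0,0,7.6,0],[0,0,0,0,0,7.6,0],[0,0,0,0,0,7.6,0],[0,0,0,0,0,7.6,0],[0,0,0,0,0,7.6,0],[0,0,0,0,0,7.6,0],[0,0,0,0,0,7.6,0]]]'
python3 -m inch '[[[0,0,0,0,0,7.6,0],[0,0,0,0,0,7.6,0],[0,0,0,0,0,7.5,0],[-0.02,-0.04,0,0,0,0,0],[-0.022,-0.042,0,0,0,0,0],[-0.022,-0.042,0,0,0,0,0],[-0.022,-0.042,0,0,0,0,0],[0,0,0,0,0,0,0]]]'
python3 - <<'E'
from h import *
c=calibration("wrist"); p,d=read_camera("wrist"); P=pts(c,d); cv2.imwrite("pics/w8.png",p)
plan([.463,.062,.162],73.3)
o=get_obs();R=Ro.from_euler("xyz",o["eef_rot"]); print(o["tool_pos"],o["joint_positions"])
m=(p.max(-1)<60)&(P[...,2]>.09)&(P[...,2]<.139)&(np.hypot(P[...,0]-.463,P[...,1]-.062)<.03)
for a,b in((.09,.11),(.11,.13),(.131,.139)):
  q=P[m&(P[...,2]>a)&(P[...,2]<b)]
  if len(q): print(a,len(q),q.mean(0).round(4),"tool",(R.inv().apply(q.mean(0)-o["tool_pos"])*1000).round(1))
E
```

```text
t: 10.35
tool_pos: [0.6478, 0.0966, 0.1619]
eef_rot: [3.141, -0.0, 1.659]
force: [-0.4, 0.4, 0.5]
opening: 0.0856
t: 11.15
tool_pos: [0.4562, 0.0618, 0.1606]
eef_rot: [-3.134, 0.003, 1.268]
force: [0.6, 0.2, -0.2]
opening: 0.0854
shift(tool, mm) [-0.2  2.5 -0.2] turn deg [-0.1 -0.  -0.6]
shift after turn [-0.2  2.5 -0.2]
[0.46069932 0.06288098 0.16181615] [-0.41794508  0.17834816  0.21769832  2.07731345 -0.0504601   0.89223651
  1.09639074]
0.09 196 [0.4586 0.0673 0.1007] tool [ 3.5 -3.2 61.1]
0.11 263 [0.4586 0.0672 0.1205] tool [ 3.5 -3.2 41.3]
0.131 557 [0.4643 0.0654 0.1344] tool [ 3.5  2.8 27.4]
```

View pics/w8.png

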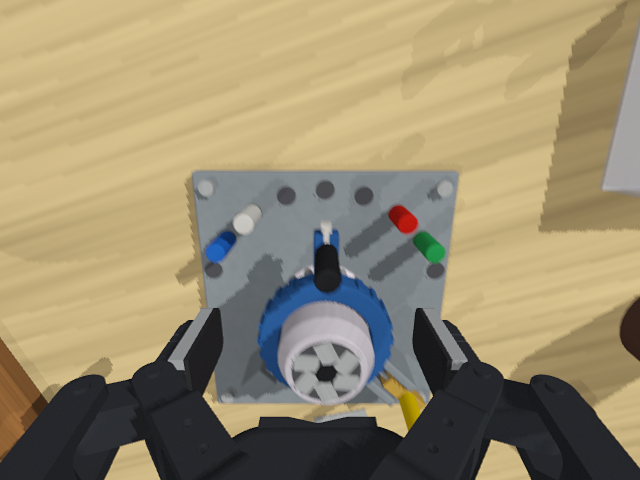

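Handle top at (328,280), 3.5/2.8 mm off in tool x/y. The red peg is two rest steps to the right. I'll descend and grip.

```bash
python3 -m inch '[[[0.0035,0.003,0.02,0,0,0,0],[0,0,0.025,0,0,0,0],[0,0,0.025,0,0,0,0],[0,0,0.02,0,0,0,0],[0,0,0,0,0,0,0],[0,0,0,0,0,0,0]]]'
python3 -m inch '[[[0,0,0,0,0,0,0.4],[0,0,0,0,0,0,0.6],[0,0,0,0,0,0,1],[0,0,0,0,0,0,1],[0,0,0,0,0,0,1],[0,0,0,0,0,0,1]]]'
python3 - <<'E'
from h import *
o=get_obs(); print(o["tool_pos"],o["eef_rot"],o["force"],o["opening"])
p,d=read_camera("wrist"); cv2.imwrite("pics/w9.png",p)
E
```

```text
t: 11.8
tool_pos: [0.4689, 0.0662, 0.0723]
eef_rot: [3.141, -0.0, 1.27]
force: [1.2, 0.8, 0.2]
opening: 0.0851
t: 12.4
tool_pos: [0.4676, 0.0655, 0.0725]
eef_rot: [-3.142, 0.0, 1.27]
force: [-1.9, -1.1, 4.9]
opening: 0.0165
[0.4675716  0.06549496 0.0725243 ] [-3.14156785e+00  3.28962580e-04  1.27039754e+00] [-1.90902287 -1.08685382  4.94016597] 0.016516860709243967
```

View pics/w9.png

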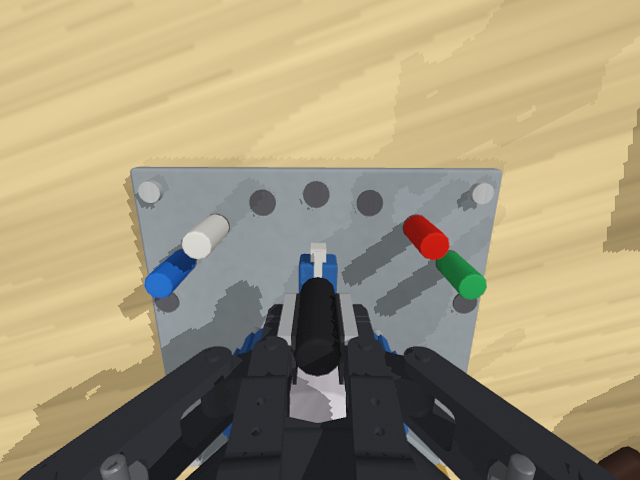

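```bash
python3 -m inch '[[[0.005,0.0002,0,0,0,3.6,1],[0.005,0.0002,0,0,0,3.6,1],[0.005,0.0002,0,0,0,3.6,1],[0.005,0.0002,0,0,0,3.6,1],[0.005,0.0002,0,0,0,3.6,1],[0,0,0,0,0,0,1]]]'
python3 -m inch '[[[0.005,0.0002,0,0,0,3.6,1],[0.005,0.0002,0,0,0,3.6,1],[0.005,0.0002,0,0,0,3.6,1],[0.005,0.0002,0,0,0,3.6,1],[0.005,0.0002,0,0,0,3.6,1],[0,0,0,0,0,0,1],[0,0,0,0,0,0,1]]]'
python3 - <<'E'
from h import *
o=get_obs(); d=o["tool_pos"]-[.5405,.0385,0]; print(o["tool_pos"],np.degrees(o["eef_rot"][2]),o["force"],o["opening"], np.hypot(*d[:2]),np.degrees(np.arctan2(d[1],d[0])))
p,d=read_camera("wrist"); cv2.imwrite("pics/w10.png",p)
E
```

```text
t: 13.05
tool_pos: [0.4791, 0.0875, 0.0725]
eef_rot: [3.141, 0.001, 0.954]
force: [-1.9, -2.1, 5.7]
opening: 0.0167
t: 13.75
tool_pos: [0.4964, 0.1044, 0.0725]
eef_rot: [3.141, 0.001, 0.64]
force: [-2.4, -5.0, 6.3]
opening: 0.0165
[0.49644749 0.10435447 0.072508  ] 36.695982970587785 [-2.35948965 -5.03667249  6.29985114] 0.016521481975927167 0.07923026784953811 123.78003829325029
```

View pics/w10.png

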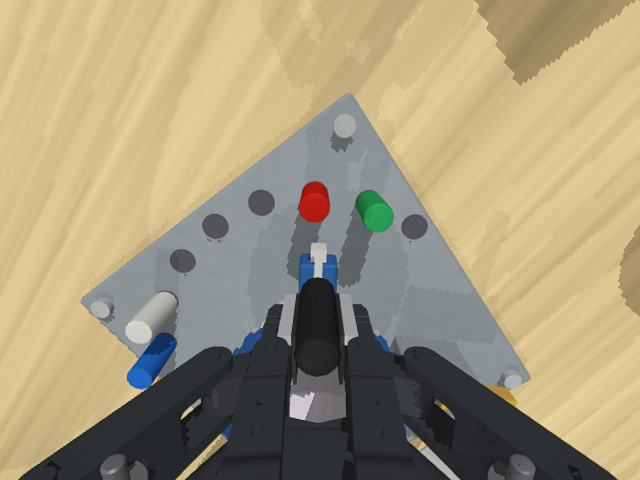

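The pointer at (319,250) lines up with the red peg at (315,200), after about 36° of turn. Release, lift and check.

```bash
python3 -m inch '[[[0,0,0,0,0,0,0.5],[0,0,0,0,0,0,0],[0,0,0,0,0,0,0],[0,0,0,0,0,0,0],[0,0,0,0,0,0,0],[0,0,-0.03,0,0,0,0],[0,0,-0.03,0,0,0,0],[0,0,-0.03,0,0,0,0]]]'
python3 - <<'E'
from h import *
c=calibration("wrist"); p,d=read_camera("wrist"); P=pts(c,d); cv2.imwrite("pics/w11.png",p)
o=get_obs()
m=(p.max(-1)<60)&(P[...,2]>.131)&(P[...,2]<.139)&(np.hypot(P[...,0]-.4945,P[...,1]-.1035)<.03); h=P[m].mean(0)
hsv=cv2.cvtColor(p,cv2.COLOR_BGR2HSV)
m=((hsv[...,0]<8)|(hsv[...,0]>172))&(hsv[...,1]>180)&(P[...,2]>.049)&(P[...,2]<.06); r=P[m].mean(0)
print(o["t"],h,r,m.sum())
for a in((.5405,.038),(.539,.04)):
  print([np.degrees(np.arctan2(q[1]-a[1],q[0]-a[0])).round(1) for q in (h,r)])
plan([.648,.0965,.162],118.8)
E
```

```text
t: 14.6
tool_pos: [0.4961, 0.1059, 0.1628]
eef_rot: [-3.141, 0.001, 0.642]
force: [0.9, 0.7, -0.5]
opening: 0.0855
14.65 [0.49361388 0.10613933 0.13434544] [0.47124579 0.13608988 0.05366699] 362
[np.float64(124.5), np.float64(125.2)]
[np.float64(124.5), np.float64(125.2)]
shift(tool, mm) [112.9  96.9   6.9] turn deg [  0.5  -0.3 -82. ]
shift after turn [-80.3 125.2   5.7]
```

View pics/w11.png

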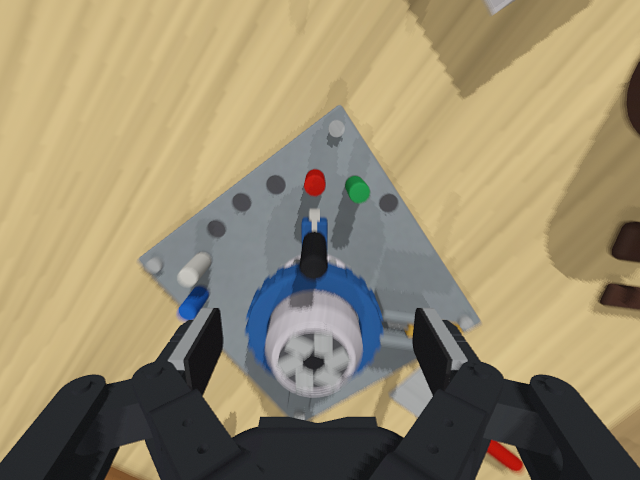

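Pointer (314,215) and red peg (315,182) are in line, at 124.5° and 125.2°. Now back to the bolt.

```bash
python3 -m inch '[[[0,0,0,0,0,-8.2,0],[0,0,0,0,0,-8.2,0],[0,0,0,0,0,-8.2,0],[0,0,0,0,0,-8.2,0],[0,0,0,0,0,-8.2,0],[0,0,0,0,0,-8.2,0],[0,0,0,0,0,-8.2,0],[0,0,0,0,0,-8.2,0]]]'
python3 -m inch '[[[0,0,0,0,0,-8.2,0],[0,0,0,0,0,-8.2,0],[-0.02,0.032,0,0,0,0,0],[-0.02,0.032,0,0,0,0,0],[-0.02,0.031,0,0,0,0,0],[-0.018,0.03,0,0,0,0,0],[0,0,0,0,0,0,0],[0,0,0,0,0,0,0]]]'
python3 - <<'E'
from h import *
c=calibration("wrist"); p,d=read_camera("wrist"); P=pts(c,d); cv2.imwrite("pics/w12.png",p)
o=get_obs();R=Ro.from_euler("xyz",o["eef_rot"])
hsv=cv2.cvtColor(p,cv2.COLOR_BGR2HSV)
m=(hsv[...,0]>20)&(hsv[...,0]<32)&(hsv[...,1]>180)&(abs(P[...,2]-.134)<.004)
y=P[m].mean(0); print(o["tool_pos"],np.degrees(o["eef_rot"]),y,m.sum(),(R.inv().apply(y-o["tool_pos"])*1000).round(1))
E
```

```text
t: 15.45
tool_pos: [0.4963, 0.106, 0.1618]
eef_rot: [-3.141, -0.0, 1.793]
force: [0.0, -0.6, 0.3]
opening: 0.0854
t: 16.25
tool_pos: [0.6432, 0.0976, 0.161]
eef_rot: [-3.14, -0.001, 2.073]
force: [0.2, 0.3, 0.1]
opening: 0.0853
[0.6424902  0.097855   0.16125569] [-1.79908298e+02 -5.24993597e-02  1.18792920e+02] [0.64321971 0.09399441 0.13437638] 444 [-3.8 -1.2 26.9]
```

View pics/w12.png

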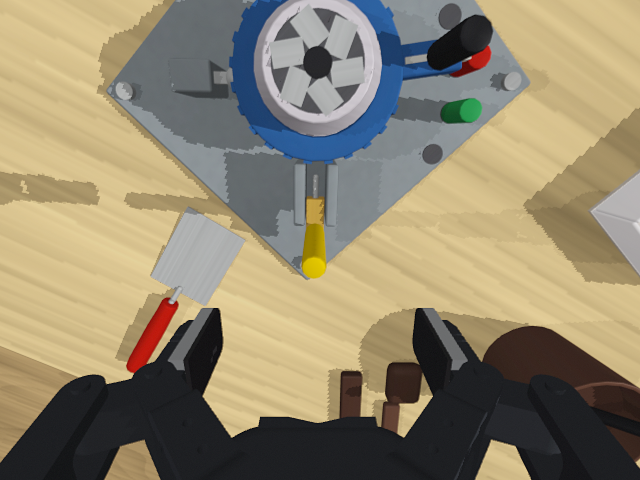

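The bolt is drawn out, with its post at (314,267), 4 mm off in tool x. Descend and grip.

```bash
python3 -m inch '[[[-0.003,-0.001,0.02,0,0,0,0],[0,0,0.025,0,0,0,0],[0,0,0.025,0,0,0,0],[0,0,0.019,0,0,0,0],[0,0,0,0,0,0,0],[0,0,0,0,0,0,0]]]'
python3 -m inch '[[[0,0,0,0,0,0,0.4],[0,0,0,0,0,0,0.6],[0,0,0,0,0,0,1],[0,0,0,0,0,0,1],[0,0,0,0,0,0,1],[0,0,0,0,0,0,1]]]'
python3 -m inch '[[[0,-0.004,0,0,0,0,1],[0,-0.005,0,0,0,0,1],[0,-0.005,0,0,0,0,1],[0,-0.005,0,0,0,0,1],[0,-0.005,0,0,0,0,1],[0,0,0,0,0,0,1],[0,0,0,0,0,0,1]]]'
```

```text
t: 16.9
tool_pos: [0.6434, 0.095, 0.0735]
eef_rot: [-3.142, -0.0, 2.074]
force: [0.3, 0.3, -0.6]
opening: 0.0857
t: 17.5
tool_pos: [0.6441, 0.095, 0.0735]
eef_rot: [3.141, -0.0, 2.073]
force: [-1.2, 0.6, 3.5]
opening: 0.0143
t: 18.2
tool_pos: [0.6245, 0.0848, 0.0735]
eef_rot: [3.137, -0.0, 2.074]
force: [5.2, 5.7, 0.8]
opening: 0.0147
```

```bash
python3 -m inch '[[[0,-0.002,0,0,0,0,1],[0,-0.002,0,0,0,0,1],[0,0,0,0,0,0,1],[0,0,0,0,0,0,1]]]'
python3 -m inch '[[[0,0.004,0,0,0,0,1],[0,0,0,0,0,0,0.7],[0,0,0,0,0,0,0],[0,0,0,0,0,0,0],[0,0,0,0,0,0,0],[0,0,0,0,0,0,0]]]'
python3 -m inch '[[[0,0,-0.03,0,0,0,0],[0,0,-0.04,0,0,0,0],[0,0,-0.04,0,0,0,0],[0,0,-0.03,0,0,0,0],[0,0,0,0,0,0,0],[0,0,0,0,0,0,0]]]'
python3 - <<'E'
from h import *
c=calibration("wrist"); p,d=read_camera("wrist"); P=pts(c,d); cv2.imwrite("pics/w13.png",p)
o=get_obs()
hsv=cv2.cvtColor(p,cv2.COLOR_BGR2HSV)
m=(hsv[...,0]>20)&(hsv[...,0]<32)&(hsv[...,1]>180)&(abs(P[...,2]-.134)<.004)
y=P[m].mean(0); print(o["tool_pos"],y,m.sum())
m=(p.max(-1)<60)&(P[...,2]>.131)&(P[...,2]<.139)&(np.hypot(P[...,0]-.4945,P[...,1]-.1035)<.03); h=P[m].mean(0)
m=((hsv[...,0]<8)|(hsv[...,0]>172))&(hsv[...,1]>180)&(P[...,2]>.049)&(P[...,2]<.06);r=P[m].mean(0)
for q in(y,h,r): e=q-[.5395,.039,0]; print(q.round(4),np.hypot(*e[:2]).round(4),np.degrees(np.arctan2(e[1],e[0])).round(1))
E
```

```text
t: 18.6
tool_pos: [0.6246, 0.0847, 0.0737]
eef_rot: [3.129, 0.002, 2.075]
force: [14.2, 9.3, -6.0]
opening: 0.0147
t: 19.2
tool_pos: [0.6226, 0.0825, 0.0728]
eef_rot: [-3.141, -0.0, 2.073]
force: [-0.5, 0.3, -0.7]
opening: 0.0813
t: 19.8
tool_pos: [0.6231, 0.0829, 0.2136]
eef_rot: [3.14, 0.0, 2.073]
force: [-0.3, -0.2, -0.8]
opening: 0.0853
[0.62230855 0.08294503 0.21230082] [0.62374469 0.08367703 0.13446229] 281
[0.6237 0.0837 0.1345] 0.0954 27.9
[0.4949 0.1041 0.1346] 0.079 124.4
[0.4703 0.1381 0.0541] 0.1209 124.9
```

View pics/w13.png

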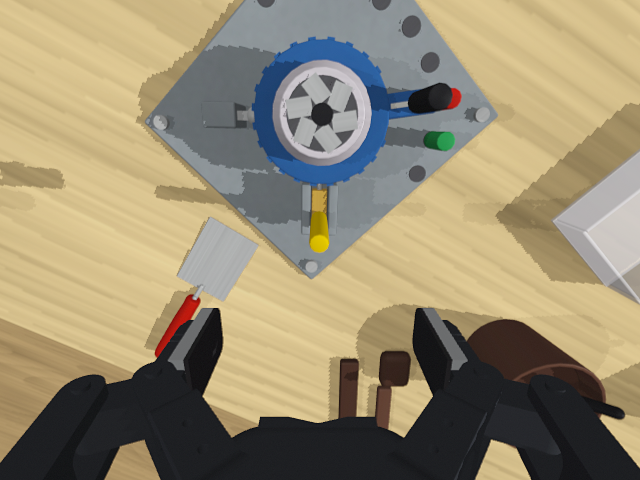

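The bolt is home: its post is at (319,243), 95 mm from the axis, and it held against 17 N. The handle is at 124.4° and the red peg at 124.9°. The gripper is open and clear, so I'm handing in.

```bash
python3 -c "
from bench import *
print(get_obs()['t'],sign_off())"
```

```text
the job is handed in; nothing more can be done
19.85 None
```

The extruder is set for the red peg: I drew the bolt out to its stop, turned the collar two rests clockwise (about -36°), pushed the bolt fully home and released everything. I handed in at 19.85 s with the gripper open and clear above the bolt.

**Last checks**
- **Pointer:** the collar handle is at 124.4° and the red peg at 124.9°, so they agree.
- **Bolt:** I pushed it in 22.1 mm. It then held its position against about 17 N. Its post measures 95 mm from the axis, against 94 mm when home.
- **Other things:** the scraper, tray and pail showed no sign of moving in the last wrist picture, by eye; the bonsai pot was not in view. Forces I read at the tool stayed around 22 N or less.

**What disagreed or went wrong**
- **Fingertips:** they stood about 26 mm behind the reported TCP, not 17 mm ahead of it as the given overhang says. My first grip closed on nothing just above the bolt post. I measured the fingers by depth and gripped 42 mm lower after that.
- **Wrong turn:** I turned the wrist the wrong way once in free air, which cost about a second and touched nothing.
- **Camera offsets:** the cameras differ from one another by a few millimetres. Before the turn, the top view put red at 127.7°, but every view had it 36° clockwise of the pointer's start, to within about 3°.

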